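# Brake the salad spinner with its pouring hole at the spout

### The job

The cover of the salad spinner is still whirling round freely. Slow it with a touch of the fingers so that it comes to rest with its big round pouring hole (not one of the narrow vents) in line with the slotted spout of the bowl, and take the fingers off slowly so that it stays there.

Things in the scene. Friction and masses are not known exactly. Their poses are not given: they have to be found in the camera images.
- spinner: the salad spinner's bowl: round, steel, 268 mm across, 91 mm high, fixed. Origin at the centre of its underside; z up. A flat spout 56 mm wide with a radial slot (40 x 16 mm) and low side walls (tops 93 mm high) sticks out along its own -x, to 189 mm from the axis; opposite, along +x, is a plain grip tab without a slot, to 159 mm.
- cover: flat level white disc, 236 mm across, 6 mm thick, whose top is 9 mm above the bowl's rim. Origin on its vertical axis, level with its top (100 mm above the worktop); turns with it. Plain from 104 mm outward; white knob 38 mm across, 24 mm high at the centre. Spinning from the start, it gains speed for 3 s, to 0.7 to 1.4 rad/s (anticlockwise from above), then loses 0.02 to 0.05 rad/s each second.
- cover_hole (a point): centre of the cover's one round hole (44 mm across, 80 mm from the axis, along the cover's own -x), level with the cover's top; travels round with it. In the five other directions, 60 degrees apart, are oblong vents 8 mm wide, 60 to 96 mm from the axis.
- spinner_slot (a point): fixed point 80 mm from the axis, level with the cover's top, towards the spout's slot: the hole's centre is here when hole and slot are in line. Left alone the cover runs for 25 to 45 s and stops anywhere; a fingertip pressed on its top with a few newtons stops it within 0.1 s. Lift off slowly and straight (20 mm/s): it turns very easily.

How it is judged (in metres and radians):
On the way:
1. the fingers touch the revolving cover (contact force between the fingers and cover above 0.3 N), for 0.1 s.
At the end, for the whole second after the job is handed in: The cover is at rest (slower than 0.05 rad/s), the centre of its round hole within 18 mm (13 degrees) of the point in line with the spout's slot (horizontal distance between cover_hole and spinner_slot below 0.018 m and angular speed of cover below 0.05 rad/s); the robot touches nothing.
It also fails if it takes over 54 s, if anything falls off the work surface, if the arm or the gripper's body presses on something with over 40 N, if the wrist force passes 120 N, or if a joint passes its speed limit or range.

### The arm

A 6-joint arm with a two-finger parallel gripper is mounted at the origin on a cart in front of the work surface, level with it; the furniture and walls round the work are solid. World frame = base frame: x ahead of the robot, y to its left, z up, the work surface at z = 0. Lengths are in mm, angles in rad, forces in N, time in s.
With the tool pointing down it reaches from about 350 to 950 mm from the base axis. Payload 17.4 kg.
Tool frame: the origin (TCP) lies between the finger pads; the fingertips stand 14 mm ahead of it and the grasp point (between the pads) lies 5 mm behind it (bot.tip_extent is the distance from the TCP to the fingertips, in mm); z points along the fingers, y is the line along which they close (so a half turn about z gives the same grasp; the last joint's range is limited). The gripper opens to 93 mm and grips with 3 to 60 N. Pads are 15 mm wide; open, the fingers measure 128 mm over their backs; the gripper's body (75 mm by 188 mm) begins 65 mm behind the grasp point.
Start: joints at [1.178, 0.116, 1.442, -0, 1.584, -0.038], TCP at [234.505, 632.961, 232.646] pointing down, gripper open.
Joint ranges: [-2.83, 2.83], [-0.83, 2.19], [0.07, 2.5], [-1.14, 4.28], [0.01, 3], [-2.97, 2.97]. Speed limits (rad/s): [1.89, 1.89, 2.22, 3.14, 3.14, 3.14].

### API

Orientations are given as a rotation vector (axis times angle).
In Python, from station import bot, cams, recognise, regions_of gives the robot as it stands.
- The arm moves only by the tool arm_command, never from a script. Its argument "moves" is one flat list of numbers, 7 for each row, row after row: the shift along the tool's x, y, z in units of 0.25 m (1.0 is 0.25 m), then the turn, a rotation vector about the tool's x, y, z in units of 0.5 rad (1.0 is 0.5 rad), then the finger opening in mm, from 0 to 93. A call has 1 to 10 rows; each row is the pose to reach, as a shift and turn from the pose commanded when the call began, along the tool's axes at that moment; what a row does not reach only later rows make up. A row lasts 1/12 s, in which the tool goes at most 41.7 mm and 7.16 degrees, less where a joint would pass 70% of its speed; a pose out of reach is approached as far as the arm can. A call with a number of a shift or a turn outside -1 to 1 is refused whole. A call with a gripper value outside its range is refused whole. The fingers move at their own pace and stop on an object; "force" is the grip in N (left out, the last holds). Time passes only in rows, so rows that repeat a pose let the fingers close. It gives the time, the measured TCP pose, the force, the opening and the grip force at its end, in the units of the state.
- bot.observe(): the state, without advancing time (a new reading comes with each control period).
- cams.snapshot(name): name is "scene" or "top" or "wrist"; returns the picture (420x560x3 uint8, red, green, blue); there is no depth.
- cams.camera_model(name): a dict with "fx", "fy", "cx", "cy" (pixels), "rvec" (rotation vector, rad) and "tvec" (3), from world to camera coordinates, as OpenCV has them; the wrist camera has in their place "mount" (4x4, takes a point from camera to tool coordinates, whose origin is the TCP and whose axes are the flange's). Camera axes: x right, y down, z forward; pixel columns grow to the right and rows downward; lengths in mm; the calibration is good to about 2 mm. A picture is of the moment at which its call begins: read the wrist's pose just before it. camera_model takes no time and is no camera call.
- bot.sign_off(): hands the job in; it is judged then, once.
Trained networks look in the newest picture that a camera, given by its name, has taken for a name from the list of things; names that differ only in an ending like _2 or _b are one class to them, and where a whole thing is asked for, a point or a joint stands for the part that bears it (a point fixed in the world has none). Each returns a list of dicts, best first, with "confidence" (0 to 1); they miss things now and then, are a little off and sometimes report something else, mostly with a low value. They report only what shows in the picture. A call takes as long as a camera call.
- recognise(camera, target): "box" ([centre column, centre row, width, height] in pixels, round what is visible of it).
- regions_of(camera, target): "mask" (420x560 bool, what is visible of it) and "box" ([centre column, centre row, width, height] in pixels, round what is visible of it).
The state is a dict: "t": time; "qpos": joint angles; "joint_vel": joint speeds; "joint_torque": joint torques, N m; "tool_pos": TCP position; "eef_rot": TCP orientation; "force": force on the tool from outside, world axes, zero at the start; "ft_torque": the same for the moment, N m; "finger_gap": finger opening in mm; "grasp_force": force on a finger pad.
Only numpy, scipy, OpenCV 4.12 (cv2) and the standard library are available. Lean on these libraries where they do the work, as an engineer would, in place of code of your own. Each camera call takes 0.05 s, during which the arm holds its last target. There are 200 camera calls.

## Working session

There is one attempt and no reset: what is moved stays moved. The work goes in short steps, Python scripts to look and compute and a tool call to move; the robot and the scene stay as the last step left them, time stands still between calls to the robot, and variables do not carry over. Pictures are saved under pics/ and viewed, at most 10 in all, crops included, and the job is handed in when it is done.

Besides the shell and the picture viewer there is one more tool, called after "Request:" as name(argument=value, ...), one argument or row to a line, values as JSON. arm_command: Moves the arm, as the interface text tells. Its arguments: {"type":"object","properties":{"moves":{"type":"array","items":{"type":"number"}},"force":{"type":"number"}},"required":["moves"]}

```bash
mkdir -p pics; cat > h.py <<'E'
import numpy as np, cv2
from station import bot, cams, recognise, regions_of
def ray(cam,u,v,z):
    m=cams.camera_model(cam); R=cv2.Rodrigues(np.array(m["rvec"],float))[0]; t=np.array(m["tvec"],float).ravel()
    d=R.T@np.array([(u-m["cx"])/m["fx"],(v-m["cy"])/m["fy"],1]); c=-R.T@t
    return c+d*(z-c[2])/d[2]
def snap(cam,fn=None):
    im=cams.snapshot(cam)
    if fn: cv2.imwrite("pics/"+fn,im[:,:,::-1])
    return im
E
python3 - <<'E'
from h import *
s=bot.observe();print(s["t"],s["tool_pos"],s["eef_rot"])
a=snap("top","top0.png");t0=bot.observe()["t"]
for n in ["cover","cover_hole","spinner"]:
    r=regions_of("top",n)[:2]
    for q in r: print(n,q["confidence"],q["box"],ray("top",q["box"][0],q["box"][1],100))
b=snap("scene","sc0.png")
cv2.imwrite("pics/both.png",cv2.resize(np.hstack([a,b])[:,:,::-1],(800,300)))
print(bot.observe()["t"])
E
```

```text
0.0 [234.42622862 632.78794428 231.90548289] [-5.54339937e-01 -3.09203349e+00  1.78308572e-03]
cover 0.86 [330.9, 225.9, 142.5, 139.7] [498.87879551 -90.55281956 100.        ]
cover_hole 0.72 [331.6, 225.5, 141.9, 142.0] [499.51909603 -91.74961002 100.        ]
spinner 0.8 [331.2, 236.4, 159.3, 202.2] [481.2308487  -90.24812185 100.        ]
0.25
```

View pics/top0.png

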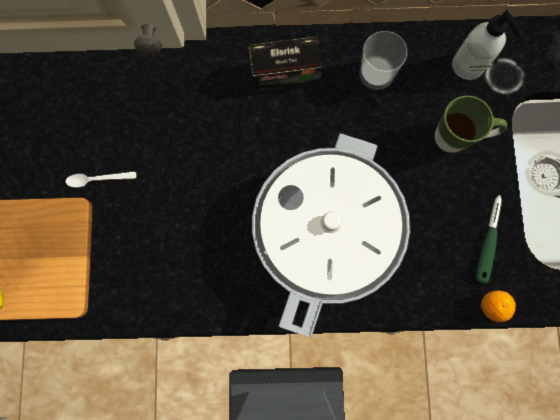

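The top picture shows the bowl centred at about (331,226), the slotted spout towards the robot at (300,313), the grip tab at (357,148), and the round hole now at (291,197). I'll approach a hover point on the cover's +y rim.

```bash
cat >> h.py <<'E'
from scipy.spatial.transform import Rotation as Ro
C=np.array([499.0,-91.0])
def px(cam,P):
    m=cams.camera_model(cam)
    K=np.array([[m["fx"],0,m["cx"]],[0,m["fy"],m["cy"]],[0,0,1.]])
    return cv2.projectPoints(np.array(P,float).reshape(-1,1,3),np.array(m["rvec"],float),np.array(m["tvec"],float),K,None)[0].reshape(-1,2)
def prof(im,r0,r1,z):
    th=np.radians(np.arange(-180,180)); r=np.arange(r0,r1,3.)
    T,Rr=np.meshgrid(th,r); P=np.stack([C[0]+Rr*np.cos(T),C[1]+Rr*np.sin(T),np.full_like(T,z)],-1)
    uv=px("top",P).astype(np.float32).reshape(T.shape+(2,))
    return cv2.remap(cv2.cvtColor(im,cv2.COLOR_RGB2GRAY),uv[...,0],uv[...,1],cv2.INTER_LINEAR).astype(float).mean(0)
def hole(im,w=26):
    p=prof(im,66,95,100); k=np.ones(w)/w
    q=np.convolve(np.r_[p[-40:],p,p[:40]],k,"same")[40:-40]
    i=q.argmin(); return i-180,q[i]
def go(pos,yaw):  # yaw: world turn (deg) about z from now
    s=bot.observe(); R=Ro.from_rotvec(s["eef_rot"])
    d=R.inv().apply(np.array(pos)-s["tool_pos"])/250
    tr=(R.inv()*Ro.from_euler("z",yaw,degrees=True)*R).as_rotvec()/.5
    return np.round(d,3),np.round(tr,3)
E
python3 - <<'E'
from h import *
im=cv2.imread("pics/top0.png")[:,:,::-1].copy()
print(hole(im))
for u,v in [(300,313),(357,148)]:
    P=ray("top",u,v,91)[:2]-C; print(P,np.degrees(np.arctan2(P[1],P[0])))
s=bot.observe();R=Ro.from_rotvec(s["eef_rot"]);print(R.as_matrix().round(2))
p=np.array(s["tool_pos"]);T=np.array([498,20,150.]);yaw=-(np.degrees(np.arctan2(R.as_matrix()[1,1],R.as_matrix()[0,1])))
print(yaw,go(p+(T-p)*np.array([1/3,1/3,.1]),yaw/3))
E
```

```text
(np.int64(53), np.float64(115.26923076923079))
[-141.16922753   56.60659579] 158.15000639270536
[136.5880237  -51.83071295] -20.780124964651236
[[-0.94  0.35 -0.  ]
 [ 0.35  0.94 -0.  ]
 [ 0.   -0.   -1.  ]]
-69.67110688662167 (array([-0.613, -0.644,  0.033]), array([-0.   ,  0.   ,  0.811]))
```

Request:
arm_command(
  moves=[-0.613,-0.644,0.033,0,0,0.811,0,-0.613,-0.644,0.033,0,0,0.811,0,-0.613,-0.644,0.033,0,0,0.811,0,-0.613,-0.644,0.033,0,0,0.811,0,-0.613,-0.644,0.033,0,0,0.811,0,-0.613,-0.644,0.033,0,0,0.811,0,-0.613,-0.644,0.033,0,0,0.811,0],
  force=20,
)

```text
t: 0.83
tool_pos: [323.4, 426.3, 224.8]
eef_rot: [1.17, 2.915, 0.001]
force: [-0.1, 0.6, -0.1]
finger_gap: 50.8
grasp_force: 0.0
```

```bash
python3 - <<'E'
from h import *
s=bot.observe();R=Ro.from_rotvec(s["eef_rot"]);print(s["t"],s["tool_pos"],s["finger_gap"])
p=np.array(s["tool_pos"]);T=np.array([498,20,150.]);yaw=-(np.degrees(np.arctan2(R.as_matrix()[1,1],R.as_matrix()[0,1])))
print(yaw,go(p+(T-p)*np.array([1/2,1/2,.1]),yaw/2))
E
```

```text
0.8333 [323.42413341 426.29296579 224.75656488] 50.830079382547396
-46.27946287718849 (array([-0.814, -0.346,  0.03 ]), array([ 0.   , -0.001,  0.808]))
```

Request:
arm_command(
  moves=[-0.814,-0.346,0.03,0,0,0.808,0,-0.814,-0.346,0.03,0,0,0.808,0,-0.814,-0.346,0.03,0,0,0.808,0,-0.814,-0.346,0.03,0,0,0.808,0,-0.814,-0.346,0.03,0,0,0.808,0,-0.814,-0.346,0.03,0,0,0.808,0,-0.814,-0.346,0.03,0,0,0.808,0],
)

```text
t: 1.42
tool_pos: [411.2, 224.1, 217.0]
eef_rot: [1.731, 2.621, 0.0]
force: [0.9, 0.1, 0.4]
finger_gap: 4.1
grasp_force: 0.0
```

```bash
python3 - <<'E'
from h import *
s=bot.observe();R=Ro.from_rotvec(s["eef_rot"]);print(s["t"],s["tool_pos"],s["finger_gap"])
T=np.array([499,20,124.]);yaw=-(np.degrees(np.arctan2(R.as_matrix()[1,1],R.as_matrix()[0,1])))
print(yaw,go(T,yaw))
E
```

```text
1.4167 [411.16408332 224.06002714 216.97458538] 4.1010207811372
-23.118082477648993 (array([-0.889,  0.003,  0.372]), array([ 0.   , -0.   ,  0.807]))
```

Request:
arm_command(
  moves=[-0.889,0.003,0.372,0,0,0.807,0,-0.889,0.003,0.372,0,0,0.807,0,-0.889,0.003,0.372,0,0,0.807,0,-0.889,0.003,0.372,0,0,0.807,0,-0.889,0.003,0.372,0,0,0.807,0,-0.889,0.003,0.372,0,0,0.807,0,-0.889,0.003,0.372,0,0,0.807,0,-0.889,0.003,0.372,0,0,0.807,0,-0.889,0.003,0.372,0,0,0.807,0,-0.889,0.003,0.372,0,0,0.807,0],
)

```text
t: 2.25
tool_pos: [498.8, 23.5, 124.5]
eef_rot: [2.216, 2.226, 0.001]
force: [-0.6, -0.6, -0.3]
finger_gap: 0.6
grasp_force: 0.0
```

```bash
python3 - <<'E'
from h import *
s=bot.observe();print(s["tool_pos"],s["eef_rot"],s["force"])
for i in range(24):
    t=bot.observe()["t"]; im=snap("top","t1.png" if i==0 else None)
    if i%3==0 or i==23: print(round(t,3),hole(im))
E
```

```text
[498.8496689   23.48470272 124.51569328] [2.21605107e+00 2.22636906e+00 1.16094690e-03] [-0.55408348 -0.562542   -0.32140594]
2.25 (np.int64(79), np.float64(54.93461538461539))
2.4 (np.int64(79), np.float64(52.3423076923077))
2.55 (np.int64(79), np.float64(50.44230769230769))
2.7 (np.int64(79), np.float64(48.05))
2.85 (np.int64(79), np.float64(48.519230769230774))
3.0 (np.int64(79), np.float64(49.03461538461539))
3.15 (np.int64(79), np.float64(49.019230769230774))
3.3 (np.int64(79), np.float64(49.06153846153846))
3.4 (np.int64(79), np.float64(49.211538461538474))
```

View pics/t1.png

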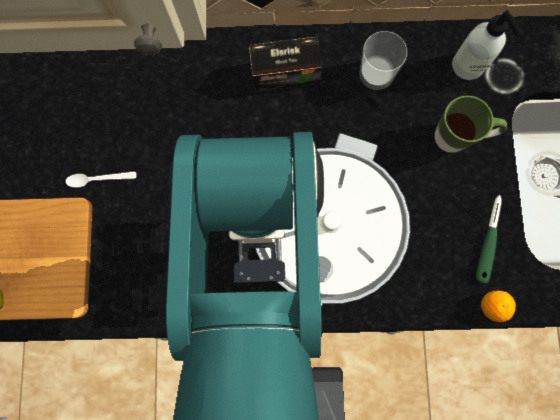

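The arm hides the left half of the cover. The hole shows at about (322,268), which is near -168°. I'll track it only over the visible right half.

```bash
cat >> h.py <<'E'
def holeR(im,w=26):
    p=prof(im,68,93,100)[20:170] # -160..-10
    q=np.convolve(p,np.ones(w)/w,"valid"); i=q.argmin()
    # subdegree centroid of darkness
    a=np.arange(-160,-10.); sl=slice(max(i-8,0),i+w+8); wt=np.clip(np.median(p)-20-p[sl],0,None)
    return round(float((a[sl]*wt).sum()/max(wt.sum(),1e-6)),1),round(q[i]),round(float(np.median(p)))
E
python3 - <<'E'
from h import *
L=[]
for i in range(22):
    t=bot.observe()["t"]; im=snap("top","t2.png" if i==8 else None)
    L.append((t,)+holeR(im))
for l in L[::2]: print(l)
print(np.polyfit([l[0] for l in L],[l[1] for l in L],1))
E
```

```text
(3.45, -124.1, 143, 252)
(3.55, -118.2, 140, 252)
(3.65, -112.3, 138, 252)
(3.75, -106.5, 136, 252)
(3.85, -100.8, 134, 252)
(3.95, -95.2, 131, 252)
(4.05, -89.5, 129, 252)
(4.15, -84.0, 126, 252)
(4.25, -78.5, 124, 252)
(4.35, -73.1, 122, 252)
(4.45, -67.7, 120, 252)
[  56.20214568 -317.45352908]
```

View pics/t2.png

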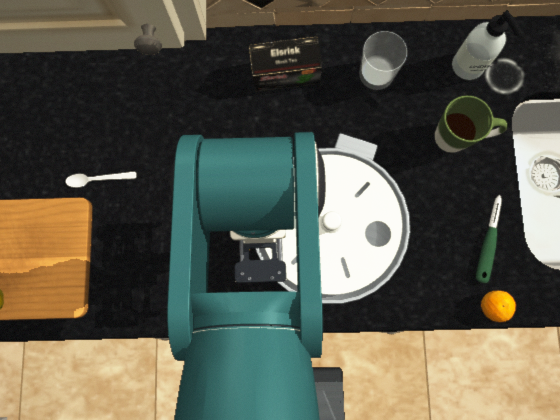

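Request:
arm_command(
  moves=[-0.018,0,0.026,0,0,0,0,-0.018,0,0.026,0,0,0,0,-0.018,0,0.026,0,0,0,0,-0.018,0,0.026,0,0,0,0,-0.018,0,0.026,0,0,0,0,-0.018,0,0.026,0,0,0,0,-0.018,0,0.026,0,0,0,0,-0.018,0,0.026,0,0,0,0,-0.018,0,0.026,0,0,0,0,-0.018,0,0.026,0,0,0,0],
)

```text
t: 5.38
tool_pos: [498.7, 17.5, 117.5]
eef_rot: [2.218, 2.225, 0.0]
force: [0.3, 0.4, 0.2]
finger_gap: 0.4
grasp_force: 0.0
```

Request:
arm_command(
  moves=[0,0,0,0,0,0,0,0,0,0,0,0,0,0,0,0,0,0,0,0,0,0,0,0,0,0,0,0,0,0,0,0,0,0,0,0,0,0,0,0,0,0,0,0,0,0,0,0,0,0,0,0,0,0,0,0,0,0,0,0,0,0,0,0,0,0,0,0,0,0],
)

```text
t: 6.22
tool_pos: [498.7, 17.5, 117.4]
eef_rot: [-2.218, -2.225, -0.0]
force: [-0.0, 0.6, 0.1]
finger_gap: 0.6
grasp_force: 0.0
```

Request:
arm_command(
  moves=[0,0,0,0,0,0,0,0,0,0,0,0,0,0,0,0,0,0,0,0,0,0,0,0,0,0,0,0,0,0,0,0,0,0,0,0,0,0,0,0,0,0,0,0,0,0,0,0,0,0,0,0,0,0,0,0,0,0,0,0,0,0,0,0,0,0,0,0,0,0],
)

```text
t: 7.05
tool_pos: [498.7, 17.5, 117.4]
eef_rot: [-2.218, -2.225, 0.0]
force: [-0.5, -0.3, -0.1]
finger_gap: 0.4
grasp_force: 0.0
```

Request:
arm_command(
  moves=[0,0,0,0,0,0,0,0,0,0,0,0,0,0,0,0,0,0,0,0,0,0,0,0,0,0,0,0,0,0,0,0,0,0,0,0,0,0,0,0,0,0,0,0,0,0,0,0,0,0,0,0,0,0,0,0,0,0,0,0,0,0,0,0,0,0,0,0,0,0],
)

```text
t: 7.88
tool_pos: [498.7, 17.5, 117.4]
eef_rot: [-2.218, -2.225, 0.0]
force: [-0.4, -0.9, 0.2]
finger_gap: 0.7
grasp_force: 0.0
```

Request:
arm_command(
  moves=[0,0,0,0,0,0,0,0,0,0,0,0,0,0,0,0,0,0,0,0,0,0,0,0,0,0,0,0,0,0,0,0,0,0,0,0,0,0,0,0,0,0,0,0,0,0,0,0,0,0,0,0,0,0,0,0,0,0,0,0,0,0,0,0,0,0,0,0,0,0],
)

```text
t: 8.72
tool_pos: [498.7, 17.5, 117.4]
eef_rot: [-2.218, -2.225, -0.0]
force: [0.9, -0.8, 0.5]
finger_gap: 0.7
grasp_force: 0.0
```

Request:
arm_command(
  moves=[0,0,0,0,0,0,0,0,0,0,0,0,0,0,0,0,0,0,0,0,0,0,0,0,0,0,0,0,0,0,0,0,0,0,0,0,0,0,0,0,0,0,0,0,0,0,0,0,0,0,0,0,0,0,0,0,0,0,0,0,0,0,0,0,0,0,0,0,0,0],
)

```text
t: 9.55
tool_pos: [498.7, 17.5, 117.4]
eef_rot: [2.218, 2.225, 0.0]
force: [-0.1, -0.4, -0.7]
finger_gap: 0.5
grasp_force: 0.0
```

Request:
arm_command(
  moves=[0,0,0,0,0,0,0,0,0,0,0,0,0,0,0,0,0,0,0,0,0,0,0,0,0,0,0,0,0,0,0,0,0,0,0,0,0,0,0,0,0,0,0,0,0,0,0,0,0,0,0,0,0,0,0,0,0,0,0,0,0,0,0,0,0,0,0,0,0,0],
)

```text
t: 10.38
tool_pos: [498.7, 17.5, 117.4]
eef_rot: [2.218, 2.225, 0.0]
force: [0.3, 0.1, 0.6]
finger_gap: 0.8
grasp_force: 0.0
```

```bash
python3 - <<'E'
from h import *
print(bot.observe()["tool_pos"],bot.observe()["force"])
L=[]
for i in range(30):
    t=bot.observe()["t"]; im=snap("top"); L.append((t,)+holeR(im))
for l in L[::3]: print(l)
E
```

```text
[498.71647659  17.49142932 117.4072472 ] [0.26021562 0.13655985 0.55529739]
(10.3833, -139.0, 148, 252)
(10.5333, -132.1, 146, 252)
(10.6833, -125.3, 143, 252)
(10.8333, -118.5, 141, 252)
(10.9833, -111.9, 139, 252)
(11.1333, -105.4, 136, 252)
(11.2833, -99.0, 134, 252)
(11.4333, -92.7, 131, 252)
(11.5833, -86.5, 128, 252)
(11.7333, -80.3, 126, 252)
```

```bash
python3 - <<'E'
from h import *
a=snap("scene");b=snap("wrist")
cv2.imwrite("pics/sw.png",cv2.resize(np.hstack([a,b])[:,:,::-1],(800,300)))
print(bot.observe()["t"])
E
```

```text
11.9833
```

View pics/sw.png

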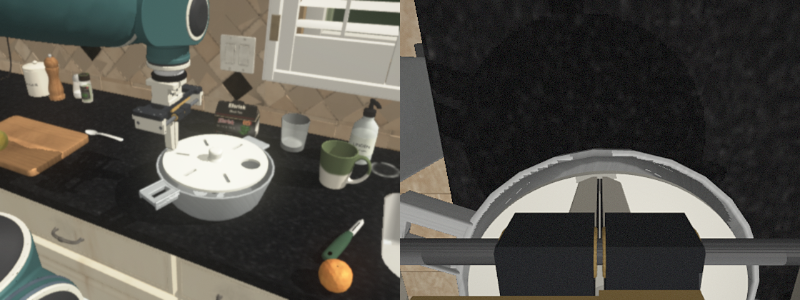

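The scene camera on the left sees the whole cover: hole near (350,228) in full-size pixels, spout slot near (222,270). I'll track the hole with that camera from here.

```bash
sed -i 's/def prof(im,r0,r1,z):/def prof(im,r0,r1,z,cam="top"):/; s/uv=px("top",P)/uv=px(cam,P)/' h.py; cat >> h.py <<'E'
def holeS(im,lo,hi,w=26):
    p=prof(im,66,94,100,"scene"); a=np.arange(lo,hi); p=p[(a+180)%360]
    q=np.convolve(p,np.ones(w)/w,"valid"); i=q.argmin(); sl=slice(max(i-8,0),i+w+8); wt=np.clip(np.median(p)-30-p[sl],0,None)
    return round(float((a[sl]*wt).sum()/max(wt.sum(),1e-6)),1),round(q[i]),round(float(np.median(p)))
E
python3 - <<'E'
from h import *
for i in range(3):
    t=bot.observe()["t"]; a=snap("scene"); b=snap("top"); print(t,holeS(a,-140,10),t+.05,holeR(b))
im=a[:,:,::-1].copy()
for an in (158.7,):
  for r,z in((80,100),(118,100),(161,91)):
    u=px("scene",[499+r*np.cos(np.radians(an)),-91+r*np.sin(np.radians(an)),z])[0]; print(u); cv2.circle(im,tuple(int(x) for x in u),3,(0,0,255),-1)
cv2.imwrite("pics/chk.png",cv2.resize(im[150:330,180:420],(720,540)))
E
```

```text
11.9833 (-71.8, 148, 246) 12.0333 (-68.3, 121, 252)
12.0833 (-68.1, 149, 246) 12.1333 (-64.4, 120, 252)
12.1833 (-64.2, 151, 246) 12.2333 (-60.5, 118, 252)
[260.55959898 242.92524218]
[240.82233507 252.792488  ]
[217.3176588  269.85295699]
```

View pics/chk.png

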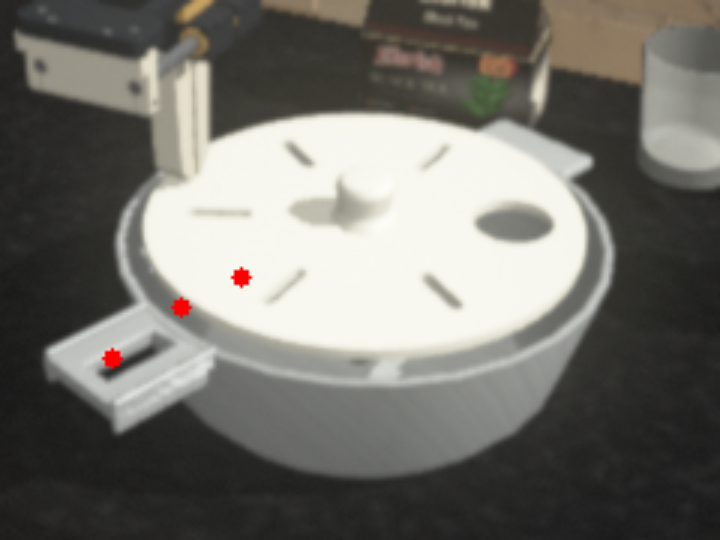

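Request:
arm_command(
  moves=[0,0,0,0,0,0,0,0,0,0,0,0,0,0,0,0,0,0,0,0,0,0,0,0,0,0,0,0,0,0,0,0,0,0,0,0,0,0,0,0,0,0,0,0,0,0,0,0,0,0,0,0,0,0,0,0,0,0,0,0,0,0,0,0,0,0,0,0,0,0],
)

```text
t: 13.12
tool_pos: [498.7, 17.5, 117.4]
eef_rot: [2.218, 2.225, -0.0]
force: [-1.0, 0.3, -0.8]
finger_gap: 0.4
grasp_force: 0.0
```

Request:
arm_command(
  moves=[0,0,0,0,0,0,0,0,0,0,0,0,0,0,0,0,0,0,0,0,0,0,0,0,0,0,0,0,0,0,0,0,0,0,0,0,0,0,0,0,0,0,0,0,0,0,0,0,0,0,0,0,0,0,0,0,0,0,0,0,0,0,0,0,0,0,0,0,0,0],
)

```text
t: 13.95
tool_pos: [498.7, 17.5, 117.4]
eef_rot: [-2.218, -2.225, 0.0]
force: [0.1, 0.2, -0.3]
finger_gap: 0.4
grasp_force: 0.0
```

Request:
arm_command(
  moves=[0,0,0,0,0,0,0,0,0,0,0,0,0,0,0,0,0,0,0,0,0,0,0,0,0,0,0,0,0,0,0,0,0,0,0,0,0,0,0,0,0,0,0,0,0,0,0,0,0,0,0,0,0,0,0,0,0,0,0,0,0,0,0,0,0,0,0,0,0,0],
)

```text
t: 14.78
tool_pos: [498.7, 17.5, 117.4]
eef_rot: [-2.218, -2.225, 0.0]
force: [0.7, -0.0, 0.2]
finger_gap: 0.6
grasp_force: 0.0
```

Request:
arm_command(
  moves=[0,0,0,0,0,0,0,0,0,0,0,0,0,0,0,0,0,0,0,0,0,0,0,0,0,0,0,0,0,0,0,0,0,0,0,0,0,0,0,0,0,0,0,0,0,0,0,0,0,0,0,0,0,0,0,0,0,0,0,0,0,0,0,0,0,0,0,0,0,0],
)

```text
t: 15.62
tool_pos: [498.7, 17.5, 117.4]
eef_rot: [2.218, 2.225, 0.0]
force: [-1.0, -0.8, 0.5]
finger_gap: 0.8
grasp_force: 0.0
```

Request:
arm_command(
  moves=[0,0,0,0,0,0,0,0,0,0,0,0,0,0,0,0,0,0,0,0,0,0,0,0,0,0,0,0,0,0,0,0,0,0,0,0,0,0,0,0,0,0,0,0,0,0,0,0,0,0,0,0,0,0,0,0,0,0,0,0,0,0,0,0,0,0,0,0,0,0],
)

```text
t: 16.45
tool_pos: [498.7, 17.5, 117.4]
eef_rot: [2.218, 2.225, -0.0]
force: [-0.1, -0.2, -0.9]
finger_gap: 0.5
grasp_force: 0.0
```

Request:
arm_command(
  moves=[0,0,0,0,0,0,0,0,0,0,0,0,0,0,0,0,0,0,0,0,0,0,0,0,0,0,0,0,0,0,0,0,0,0,0,0,0,0,0,0,0,0,0,0,0,0,0,0,0,0,0,0,0,0,0,0,0,0,0,0,0,0,0,0,0,0,0,0,0,0],
)

```text
t: 17.28
tool_pos: [498.7, 17.5, 117.4]
eef_rot: [2.218, 2.225, -0.0]
force: [0.1, 0.8, 0.2]
finger_gap: 0.3
grasp_force: 0.0
```

```bash
python3 - <<'E'
from h import *
for i in range(6):
    t=bot.observe()["t"]; a=snap("scene","s17.png"); print(t,holeS(a,105,200),holeS(a,20,200))
E
```

```text
17.2833 (114.0, 161, 246) (111.9, 148, 246)
17.3333 (115.1, 155, 246) (113.7, 148, 246)
17.3833 (116.3, 152, 246) (115.5, 149, 246)
17.4333 (117.4, 149, 246) (117.0, 148, 246)
17.4833 (119.0, 149, 246) (118.8, 149, 246)
17.5333 (120.4, 148, 246) (120.4, 148, 246)
```

Request:
arm_command(
  moves=[0,0,0,0,0,0,0,0,0,0,0,0,0,0,0,0,0,0,0,0,0,0,0,0,0,0,0,0,0,0,0,0,0,0,0,0,0,0,0,0,0,0],
)

```text
t: 18.08
tool_pos: [498.7, 17.5, 117.4]
eef_rot: [2.218, 2.225, -0.0]
force: [-0.1, 0.1, 0.5]
finger_gap: 0.3
grasp_force: 0.0
```

```bash
python3 - <<'E'
from h import *
for i in range(2):
    t=bot.observe()["t"]; a=snap("scene","s18.png"); print(t,holeS(a,105,200))
E
```

```text
18.0833 (138.1, 148, 245)
18.1333 (139.7, 148, 245)
```

Request:
arm_command(
  moves=[0,0,0,0,0,0,0,0,0,0,0,0,0,0,0,0,0,0,0,0,0,0,0,0,0,0,0,0,0,0,0.022,0,0,0,0,0,0,0.022,0,0,0,0,0,0,0.022,0,0,0,0],
)

```text
t: 18.77
tool_pos: [498.9, 17.4, 112.0]
eef_rot: [2.218, 2.225, 0.0]
force: [0.3, -0.1, 6.1]
finger_gap: 0.4
grasp_force: 2.6
```

```bash
python3 - <<'E'
from h import *
for i in range(3):
    t=bot.observe(); a=snap("scene","s19.png"); print(t["t"],t["tool_pos"],t["force"],holeS(a,105,220))
E
```

```text
18.7667 [498.87287288  17.44747493 111.97079601] [ 0.29557544 -0.13673281  6.11106428] (153.8, 150, 246)
18.8167 [498.94502812  17.47143701 112.13991327] [ 0.0760524  -0.08823287  4.73129674] (153.7, 150, 246)
18.8667 [498.95161936  17.46274443 112.17747977] [ 0.09344952 -0.42667226  4.42519449] (153.7, 150, 246)
```

Stopped 5° short of the target, inside tolerance. I'll drag it about 7 mm more under the finger, let it settle, then lift slowly.

Request:
arm_command(
  moves=[0,-0.004,0,0,0,0,0,0,-0.009,0,0,0,0,0,0,-0.014,0,0,0,0,0,0,-0.019,0,0,0,0,0,0,-0.024,0,0,0,0,0,0,-0.028,0,0,0,0,0,0,-0.03,0,0,0,0,0,0,-0.03,0,0,0,0,0,0,-0.03,0,0,0,0,0,0,-0.03,0,0,0,0,0],
)

```text
t: 19.75
tool_pos: [491.2, 17.2, 112.0]
eef_rot: [2.218, 2.224, -0.0]
force: [0.6, -3.0, 5.5]
finger_gap: 0.5
grasp_force: 2.5
```

```bash
python3 - <<'E'
from h import *
for i in range(2):
    t=bot.observe(); a=snap("scene","s20.png"); print(t["t"],t["tool_pos"],t["force"],holeS(a,105,220))
E
```

```text
19.75 [491.20652896  17.19092965 112.03644686] [ 0.58934488 -3.00137262  5.46721961] (157.6, 156, 246)
19.8 [491.21578548  17.18767154 112.01311991] [ 0.54272356 -3.2087476   4.52510048] (157.6, 156, 246)
```

Request:
arm_command(
  moves=[0,0,-0.004,0,0,0,0,0,0,-0.008,0,0,0,0,0,0,-0.012,0,0,0,0,0,0,-0.016,0,0,0,0,0,0,-0.021,0,0,0,0,0,0,-0.027,0,0,0,0,0,0,-0.033,0,0,0,0,0,0,-0.039,0,0,0,0,0,0,-0.045,0,0,0,0,0,0,-0.051,0,0,0,0],
)

```text
t: 20.68
tool_pos: [491.2, 17.5, 124.8]
eef_rot: [-2.218, -2.225, -0.0]
force: [-0.9, 1.1, 0.7]
finger_gap: 0.5
grasp_force: 0.0
```

Request:
arm_command(
  moves=[0,0,-0.01,0,0,0,0,0,0,-0.02,0,0,0,0,0,0,-0.04,0,0,0,0,0,0,-0.06,0,0,0,0,0,0,-0.08,0,0,0,0,0,0,-0.1,0,0,0,0,0,0,-0.12,0,0,0,0,0,0,-0.14,0,0,0,0,0,0,-0.16,0,0,0,0,0,0,-0.16,0,0,0,0],
)

```text
t: 21.52
tool_pos: [491.6, 17.5, 165.9]
eef_rot: [2.217, 2.224, 0.001]
force: [-0.0, 1.3, 0.1]
finger_gap: 0.4
grasp_force: 0.0
```

```bash
python3 - <<'E'
from h import *
for i in range(12):
    t=bot.observe(); a=snap("scene","s21.png")
    if i%3==0 or i==11: print(t["t"],t["tool_pos"],t["force"],holeS(a,105,220))
cv2.imwrite("pics/fin.png",cv2.resize(a[150:330,180:420],(720,540))[:,:,::-1])
E
```

```text
21.5167 [491.56186002  17.46544589 165.8744448 ] [-0.03302051  1.34739182  0.06706293] (157.7, 155, 245)
21.6667 [491.1317831   17.47962066 164.45296988] [-0.06878367  0.9471037  -0.84810194] (157.7, 155, 245)
21.8167 [491.08768757  17.46536188 164.29293789] [-0.29221164  0.39853801  0.66735427] (157.7, 155, 245)
21.9667 [491.15050693  17.44014001 164.47046779] [-0.478589   -0.90034422 -0.48140118] (157.7, 155, 245)
22.0667 [491.17299511  17.45303966 164.53232889] [-0.88022063  0.46274859 -0.23183351] (157.7, 155, 245)
```

View pics/fin.png

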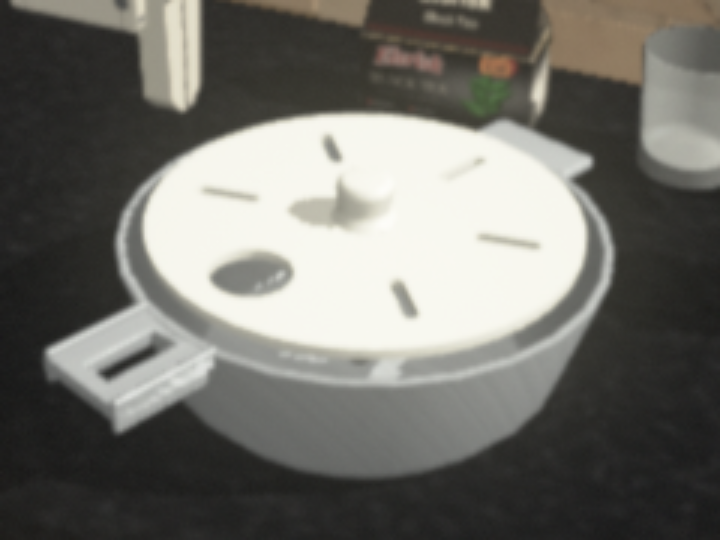

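The round hole at (252,272) in the crop lies in line with the spout's slot at (135,355). The cover is at rest and the fingers are clear of it.

```bash
python3 -c "
from station import bot
print(bot.sign_off())"
```

```text
the job is handed in; nothing more can be done
None
```

I stopped the cover with a fingertip and nudged it round so its round hole lines up with the spout's slot: about 1° off by the camera, against 13° allowed. The fingers are lifted clear, the cover stayed at rest for the half second I watched afterwards, and the job was handed in at about 22 s; the hand-in returned no verdict.

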